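# Fetch the lens from behind the filters

## Task

Fetch the brass lens that stands behind the two filters on the black breadboard and seat it flat in the recess of the round green lens stand. To get at it, first stand both filters, together, in the orange tray; once the lens is in the stand, put each filter back on the middle of the pad of its own colour. Keep the lens and filters upright, set them down gently rather than dropping them, and leave the black lens, the yellow meter and the steel post where they are.

Things in the scene. Friction and masses are not known exactly. Their poses are not given: they have to be found in the camera images.
- filter_red: Red filter in a round red holder (disc of diameter 50 facing x), 135 mm tall, 350 g. Holder centre 110 above the origin (85 to 135); below it a post of diameter 18 on a round dark base of diameter 54. Origin: centre of the base's underside, z up; x: axis of the glass, along which the holder is 20 thick (grip across this, from above). Starts on the red pad.
- filter_blue: Blue filter in a square blue holder (50 wide along y, 50 high), 135 mm tall, 350 g. Holder centre 110 above the origin (85 to 135); below it a post of diameter 18 on a round dark base of diameter 54. Origin: centre of the base's underside, z up; x: axis of the glass, along which the holder is 20 thick (grip across this, from above). Starts on the blue pad.
- lens_brass: Brass lens: upright brass cylinder, diameter 44, 34 mm high, 140 g, with a dark steel band and a glass disc on top. Origin: centre of its underside. It starts on the breadboard about 61 mm from the centre of each pad, hemmed in by the two tall filters.
- pad_red: Red pad fixed on the breadboard: disc of diameter 74, 4 mm thick. Origin: centre of its underside (its top is 4 mm above).
- pad_blue: Blue pad fixed on the breadboard: disc of diameter 74, 4 mm thick. Origin: centre of its underside (its top is 4 mm above). The pad centres are 90 mm apart. The black breadboard under pads and lenses is 300 by 280 mm and its top is 12 mm above the table.
- tray: Orange parking tray fixed on the table: 210 mm (its x) by 150 mm (its y) outside, walls 5 mm thick and 16 mm high, floor 5 mm thick. Origin: centre of its underside on the table; both filters fit side by side along its x.
- stand: Round green lens stand fixed on the table: diameter 90, 20 mm high, with a round recess of diameter 58 and 8 mm deep in its top (recess floor white, 12 mm above the table). Origin: centre of its underside.
- lens_black: Black lens, the same size as the brass one (diameter 44, 34 mm high), loose on the breadboard, 70 to 90 mm behind the brass one. To be left alone. Origin: centre of its underside.
- meter: Yellow hand multimeter lying loose on the table, 85 (x) by 170 (y) by 34 mm (40 mm at the dial). To be left alone. Origin: centre of its underside.
- post: Loose plain steel post standing on the table, diameter 38, 100 mm tall. To be left alone. Origin: centre of its underside.
Mind the look-alikes: they are no part of the job. What is meant by the lens_brass is not pink, purple or turquoise, and is the smaller of those in its own colour.

How it is judged:
On the way, in this order (a step that is already met when the one before it is completed fails the run):
1. both filters stand, together and released, in the orange tray (x of filter_red in the frame of tray between -0.08 and 0.08 m and y of filter_red in the frame of tray between -0.055 and 0.055 m and z of filter_red in the frame of tray between 0 and 0.01 m and angle between each of filter_red, filter_blue's own z axis and vertical below 0.12 rad and linear speed of each of filter_red, filter_blue below 0.03 m/s and contact force between each of filter_red, filter_blue and the fingers below 0.1 N and x of filter_blue in the frame of tray between -0.08 and 0.08 m and y of filter_blue in the frame of tray between -0.055 and 0.055 m and z of filter_blue in the frame of tray between 0 and 0.01 m), for 0.2 s.
2. the brass lens sits released in the recess of the green stand while both filters are still in the tray (all of step 1 and horizontal distance between lens_brass and stand below 0.0105 m and z of lens_brass in the frame of stand between 0.007 and 0.016 m and angle between lens_brass's own z axis and vertical below 0.12 rad and linear speed of lens_brass below 0.03 m/s and contact force between lens_brass and the fingers below 0.1 N), for 0.2 s.
At the end, for the whole second after the job is handed in: The brass lens sits flat in the recess of the stand (centre within 10.5 mm, upright); the red filter stands on the red pad and the blue filter on the blue pad, each within 14 mm of the pad's centre and upright within 7 degrees; all released and at rest (horizontal distance between lens_brass and stand below 0.0105 m and z of lens_brass in the frame of stand between 0.007 and 0.016 m and angle between each of lens_brass, filter_red, filter_blue's own z axis and vertical below 0.12 rad and linear speed of each of lens_brass, filter_red, filter_blue below 0.03 m/s and contact force between each of lens_brass, filter_red, filter_blue and the fingers below 0.1 N and horizontal distance between filter_red and pad_red below 0.014 m and z of filter_red in the frame of pad_red between 0 and 0.009 m and horizontal distance between filter_blue and pad_blue below 0.014 m and z of filter_blue in the frame of pad_blue between 0 and 0.009 m); the robot touches nothing.
It fails at once if a filter or the brass lens is tipped by more than 35 degrees (angle between any of filter_red, filter_blue, lens_brass's own z axis and vertical above 0.61 rad).
It fails at once if a filter or the brass lens is dropped (moves faster than 0.6 m/s with no finger on it, a fall of about 18 mm) ((linear speed of filter_red above 0.6 m/s and contact force between filter_red and the fingers below 0.05 N) or (linear speed of filter_blue above 0.6 m/s and contact force between filter_blue and the fingers below 0.05 N) or (linear speed of lens_brass above 0.6 m/s and contact force between lens_brass and the fingers below 0.05 N)).
It fails at once if the black lens, the yellow meter or the steel post is moved by more than 15 mm or knocked over (distance of any of lens_black, meter, post from where it was at the start of the episode above 0.015 m or angle between any of lens_black, meter, post's own z axis and vertical above 0.3 rad).
It also fails if it takes over 131 s, if anything falls off the work surface, if the arm or the gripper's body presses on something with over 40 N, if the wrist force passes 120 N, or if a joint passes its speed limit or range.

## Robot

A 6-joint arm with a two-finger parallel gripper is mounted at the origin on the work surface. World frame = base frame: x ahead of the robot, y to its left, z up, the work surface at z = 0. Lengths are in m, angles in rad, forces in N, time in s.
With the tool pointing down it reaches from about 0.35 to 0.775 m from the base axis. Payload 5.5 kg.
Tool frame: the origin (TCP) lies between the finger pads; the fingertips stand 19 mm ahead of it and the grasp point (between the pads) is the TCP; z points along the fingers, y is the line along which they close (so a half turn about z gives the same grasp; the last joint's range is limited). The gripper opens to 85 mm and grips with 20 to 120 N. Pads are 22 mm wide; open, the fingers measure 114 mm over their backs; the gripper's body (76 mm by 85 mm) begins 54 mm behind the grasp point. The pads swing forward as they close: fully open they stand 13 mm farther back than shut.
Start: joints at [1.192, 0.313, 0.046, 1.304, 0, 1.431], TCP at [0.136, 0.559, 0.25] pointing down, gripper open.
Joint ranges: [-2.76, 2.76], [-0.86, 1.69], [-1.03, 1.26], [-2.2, 2.34], [-1.47, 1.5], [-3.14, 3.14]. Speed limits (rad/s): [2.57, 2.57, 3.14, 3.14, 3.14, 3.14].

## Interface

Orientations are given as a unit quaternion [w, x, y, z].
In Python, from workcell import env gives the robot as it stands.
- The arm moves only by the tool carry_out, never from a script. Its argument "increments" is a list that holds one entry, the list of rows, each a list of 6 numbers: the shift along the tool's x, y, z each as a share of 50 cm, from -1 to 1, then the turn, a rotation vector about the tool's x, y, z each as a share of 2 pi rad, from -1 to 1. In form: [[[x, y, z, ax, ay, az], ...]]. A call has 1 to 5 rows; each row is the pose to reach, as a shift and turn from the pose commanded when the call began, along the tool's axes at that moment, turning the shorter way round; what a row does not reach only later rows make up. A row lasts 1/8 s, in which the tool goes at most 62.5 mm and 10.7 degrees, less where a joint would pass 70% of its speed; a pose out of reach is approached as far as the arm can. A call with a number of a shift or a turn outside -1 to 1 is refused whole. A call with a gripper value outside its range is refused whole. "jaw" is the closure, from 0 (fully open) to 1 (shut), set as the call begins (left out, the last holds). The fingers move at their own pace and stop on an object; "squeeze" is the grip in N (left out, the last holds). Time passes only in rows, so rows that repeat a pose let the fingers close. It gives the time, the measured TCP pose, the force, the opening and the grip force at its end, in the units of the state.
- env.get_state(): the state, without advancing time (a new reading comes with each control period).
- env.read_camera(name): name is "side" or "top" or "wrist"; returns a dict with "frame" (384x512x3 uint8, blue, green, red), "z_map" (384x512 float32, m along the optical axis (not along the pixel's ray), 0 where there is no reading), "intrinsics" (3x3 intrinsics, pixels), "k1" (the pictures are not rectified: a ray, as slopes to the right and down, at radius r is drawn at 1 + k1 r^2 times it, then the intrinsics apply), "R" (3x3) and "t" (3): a world point X has camera coordinates R X + t; the wrist camera has in their place "T_tool_cam" (4x4, takes a point from camera to tool coordinates, whose origin is the TCP and whose axes are the flange's). Camera axes: x right, y down, z forward; pixel columns grow to the right and rows downward; lengths in m; the calibration is good to about 2 mm. A picture is of the moment at which its call begins: read the wrist's pose just before it.
- env.hand_in(): hands the job in; it is judged then, once.
Trained networks look in the newest picture that a camera, given by its name, has taken for a name from the list of things; names that differ only in an ending like _2 or _b are one class to them, and where a whole thing is asked for, a point or a joint stands for the part that bears it (a point fixed in the world has none). Each returns a list of dicts, best first, with "score" (0 to 1); they miss things now and then, are a little off and sometimes report something else, mostly with a low value. They report only what shows in the picture. A call takes as long as a camera call. They do not tell look-alikes from the thing itself.
- env.find_in(camera, name): "position" ([x, y, z] in m, in world coordinates, good to about 4 mm: the middle of the surface that is visible of it).
The state is a dict: "clock": time; "joint_pos": joint angles; "qvel": joint speeds; "tau": joint torques, N m; "tcp_pos": TCP position; "orientation": TCP orientation; "wrist_force": force on the tool from outside, world axes, zero at the start; "ft_torque": the same for the moment, N m; "finger_gap": finger opening in m; "grip_force": force on a finger pad.
Only numpy, scipy, OpenCV 4.12 (cv2) and the standard library are available. Lean on these libraries where they do the work, as an engineer would, in place of code of your own. Each camera call takes 0.05 s, during which the arm holds its last target. There are 200 camera calls.

## Working session

There is one attempt and no reset: what is moved stays moved. The work goes in short steps, Python scripts to look and compute and a tool call to move; the robot and the scene stay as the last step left them, time stands still between calls to the robot, and variables do not carry over. Pictures are saved under pics/ and viewed, at most 14 in all, crops included, and the job is handed in when it is done.

Besides the shell and the picture viewer there is one more tool, called after "Emit:" as name(argument=value, ...) on one line, values as JSON. carry_out: Moves the arm, as the interface text tells. Its arguments: {"type":"object","properties":{"increments":{"type":"array","items":{"type":"array","items":{"type":"array","items":{"type":"number","minimum":-1,"maximum":1}}}},"jaw":{"type":"number"},"squeeze":{"type":"number"}},"required":["increments"]}

```bash
mkdir -p pics; cat > h.py <<'E'
import numpy as np, cv2
from workcell import env
from scipy.spatial.transform import Rotation as Ro
def pose():
    s=env.get_state(); q=s['orientation']; return np.array(s['tcp_pos']),Ro.from_quat([q[1],q[2],q[3],q[0]])
def cloud(c,pr=None):
    K=np.array(c['intrinsics']);z=c['z_map'];h,w=z.shape
    u,v=np.meshgrid(np.arange(w),np.arange(h))
    k=c['k1']; 
    xd=(u-K[0,2])/K[0,0];yd=(v-K[1,2])/K[1,1];x,y=xd.copy(),yd.copy()
    for _ in range(20):
        f=1+k*(x*x+y*y);x,y=xd/f,yd/f
    P=np.stack([x*z,y*z,z],-1)
    if 'R' in c: P=(P-np.array(c['t']))@np.array(c['R'])
    else:
        T=np.array(c['T_tool_cam']);P=P@T[:3,:3].T+T[:3,3];p,R=pr;P=P@R.as_matrix().T+p
    P[z<=0]=np.nan
    return P
def mv(target,yaw=None):
    "increment row to target world pos, with tool down and tool y along yaw"
    p,R=pose();d=R.inv().apply(np.array(target)-p)/0.5
    a=np.zeros(3)
    if yaw is not None:
        y=np.array([np.cos(yaw),np.sin(yaw),0]);
        if y@R.as_matrix()[:,1]<0:y=-y
        z=np.array([0,0,-1.]);x=np.cross(y,z);Rt=Ro.from_matrix(np.stack([x,y,z],1))
        a=(R.inv()*Rt).as_rotvec()/(2*np.pi)
    return np.round(np.r_[d,a],4).tolist()
E
python3 - <<'E'
from h import *
s=env.get_state();print(s)
for n in ['top','side']:
    c=env.read_camera(n);cv2.imwrite(f'pics/{n}0.png',cv2.resize(c['frame'],(800,600)));np.save(f'{n}.npy',cloud(c)); cv2.imwrite(f'{n}_raw.png',c['frame'])
    for k in 'filter_red filter_blue lens_brass pad_red pad_blue tray stand lens_black meter post'.split():
        print(n,k,[(np.round(d['position'],3).tolist(),round(d['score'],2)) for d in env.find_in(n,k)])
E
```

```text
{'clock': 0.0, 'joint_pos': array([ 1.19240638e+00,  3.14052804e-01,  4.49866454e-02,  1.30361984e+00,
       -1.26359660e-05,  1.43119285e+00]), 'qvel': array([ 0.00071197, -0.00037338,  0.00102677,  0.00042041, -0.00096323,
        0.00110512]), 'tau': array([ 6.27080613e-05, -4.80628896e+01,  2.98531079e+01,  1.93609216e-02,
       -1.45004640e-05, -9.46326622e-06]), 'tcp_pos': array([0.13583647, 0.55822982, 0.24938218]), 'orientation': array([-2.35875768e-04,  1.19109724e-01,  9.92880648e-01, -9.14942422e-04]), 'wrist_force': array([-0.19538693, -0.5459637 ,  1.13069926]), 'ft_torque': array([ 0.02931972,  0.03794369, -0.01885311]), 'grip_force': 0.0, 'finger_gap': 0.08532564967064399}
top filter_red [([0.555, 0.09, 0.128], 0.79)]
top filter_blue [([0.531, 0.004, 0.15], 0.72)]
top lens_brass [([0.773, 0.028, 0.042], 0.91), ([0.774, 0.143, 0.045], 0.86), ([0.787, -0.052, 0.029], 0.7), ([0.586, 0.042, 0.047], 0.69), ([0.537, 0.222, 0.034], 0.67)]
top pad_red [([0.684, 0.29, 0.036], 0.72), ([0.542, 0.09, 0.015], 0.64)]
top pad_blue [([0.542, 0.005, 0.019], 0.73), ([0.699, -0.32, 0.0
[... 250 characters left out ...]
, 0.322, 0.022], 0.67)]
top post [([0.697, -0.316, 0.094], 0.8)]
side filter_red [([0.543, 0.083, 0.122], 0.68)]
side filter_blue [([0.533, -0.005, 0.06], 0.8)]
side lens_brass [([0.771, 0.134, 0.039], 0.96), ([0.588, 0.028, 0.048], 0.73), ([0.535, 0.212, 0.033], 0.7), ([0.77, 0.011, 0.042], 0.63), ([0.78, -0.06, 0.033], 0.53)]
side pad_red [([0.529, 0.085, 0.013], 0.4)]
side pad_blue [([0.541, -0.012, 0.018], 0.77)]
side tray [([0.467, -0.315, 0.003], 0.8)]
side stand [([0.587, 0.028, 0.043], 0.59), ([0.468, 0.312, 0.013], 0.57)]
side lens_black [([0.663, 0.024, 0.042], 0.75)]
side meter [([0.68, 0.266, 0.033], 0.73), ([0.465, 0.311, 0.017], 0.31)]
side post [([0.692, -0.335, 0.072], 0.93)]
```

View pics/top0.png

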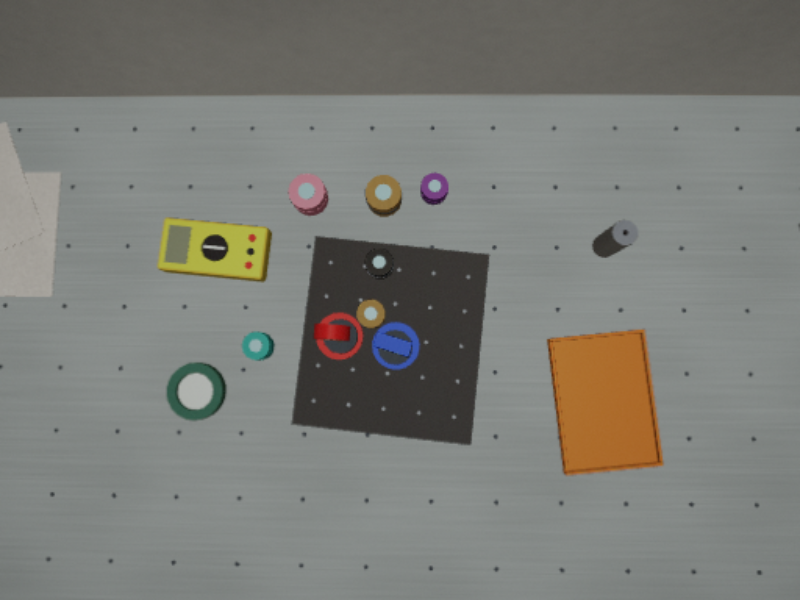

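View pics/side0.png

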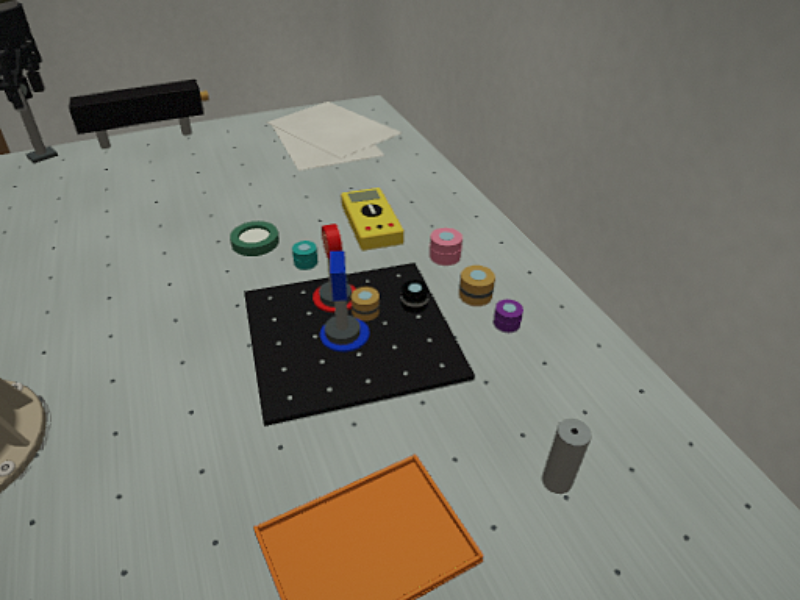

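Top picture (800x600): brass candidates are the one at (371,314) on the breadboard between the filters and the bigger one at (383,195) off the board. Pink (308,192), purple (434,187) and turquoise (257,345) are ruled out by colour. The one at (371,314) fits: it is smaller than its twin, about 61 mm from both pads and has the black lens (379,262) behind it. I'll confirm it in a crop from the wrist camera.

```bash
python3 - <<'E'
from h import *
c=env.read_camera('wrist');print(np.round(c['T_tool_cam'],3),c['intrinsics'][0],c['k1'])
P0=np.load('top.npy');f=cv2.imread('top_raw.png');hsv=cv2.cvtColor(f,cv2.COLOR_BGR2HSV)
def sel(cx,cy,r,z0,z1):
    m=(np.hypot(P0[...,0]-cx,P0[...,1]-cy)<r)&(P0[...,2]>z0)&(P0[...,2]<z1);return m
for n,a in dict(red=(.55,.09,.05,.14,.17),blue=(.54,.004,.05,.14,.17),brass=(.586,.042,.035,.035,.06),big=(.773,.028,.05,.03,.07),black=(.669,.035,.035,.035,.06),stand=(.461,.322,.06,.015,.03),post=(.697,-.316,.04,.09,.12)).items():
    m=sel(*a);Q=P0[m];print(n,m.sum(),np.median(Q,0).round(3),cv2.minAreaRect((Q[:,:2]*1000).astype(np.float32)), np.argwhere(m).mean(0).round())
m=(hsv[...,0]<18)&(hsv[...,0]>5)&(hsv[...,1]>150)&(P0[...,1]<-.2);Q=P0[m]
print('tray',cv2.minAreaRect((Q[:,:2]*1000).astype(np.float32)),np.percentile(Q[:,2],[1,50,99]))
p,R=pose();print(p,R.as_matrix().round(3))
print('to view',mv([0.49,0.06,0.40],0.0),mv([0.49,0.06,0.40],np.pi/2))
E
```

```text
[[ 0.001 -0.959 -0.282  0.07 ]
 [ 1.     0.001  0.001  0.001]
 [-0.    -0.282  0.959 -0.125]
 [ 0.     0.     0.     1.   ]] [288.81461572   0.         253.40312496] -0.06307424382138693
red 181 [0.553 0.092 0.148] ((552.945556640625, 92.42290496826172), (40.99070739746094, 20.14971351623535), 86.93978881835938) [212. 211.]
blue 226 [0.537 0.007 0.151] ((536.5883178710938, 7.267412185668945), (49.312076568603516, 20.002883911132812), 72.38587188720703) [220. 251.]
brass 266 [0.586 0.044 0.046] ((586.6168212890625, 44.29051208496094), (40.833274841308594, 42.652801513671875), 0.2160508781671524) [201. 237.]
big 440 [0.776 0.027 0.044] ((776.9400024414062, 27.37533187866211), (54.03804016113281, 55.837032318115234), 89.53616333007812) [123. 245.]
black 264 [0.666 0.033 0.046] ((666.1840209960938, 31.983253479003906), (42.99292755126953, 41.05168914794922), 0.07686185836791992) [168. 242.]
stand 614 [0.466 0.32  0.019] ((465.64739990234375, 320.4688720703125), (87.37076568603516, 86.91482543945312), 0.6128464937210083) [250. 124.]
post 241 [ 0.701 -0.325  0.1  ] ((701.783447265625, -326.5833435058594), (37.07859420776367, 36.29486846923828), 86.51918029785156) [149. 400.]
tray ((456.6626281738281, -317.0154724121094), (207.72872924804688, 149.5160369873047), 6.001224040985107) [0.00088855 0.00500533 0.01780305]
[0.13603986 0.55871039 0.25032664] [[-0.972  0.237  0.   ]
 [ 0.237  0.972  0.   ]
 [-0.     0.    -1.   ]]
to view [-0.9238, -0.8016, -0.2994, 0.0, -0.0, 0.212] [-0.9238, -0.8016, -0.2994, 0.0, 0.0, -0.038]
```

```bash
python3 - <<'E'
from h import *
print(mv([0.54,0.12,0.35],0.0))
E
```

```text
[-0.9926, -0.6614, -0.1994, 0.0, -0.0, 0.212]
```

Emit:
carry_out(increments=[[[-0.99,-0.66,-0.2,0,0,0.212],[-0.99,-0.66,-0.2,0,0,0.212],[-0.99,-0.66,-0.2,0,0,0.212],[-0.99,-0.66,-0.2,0,0,0.212],[-0.99,-0.66,-0.2,0,0,0.212]]], jaw=0)

```text
clock: 1.78
tcp_pos: [0.3458, 0.3305, 0.3027]
orientation: [0.0, 0.557, 0.83, 0.001]
wrist_force: [0.5, -0.8, -0.6]
finger_gap: 0.0855
grip_force: 0.0
```

```bash
python3 - <<'E'
from h import *
print(pose()[0],mv([0.54,0.12,0.35],0.0))
E
```

```text
[0.34583968 0.33046617 0.30272933] [-0.5367, 0.2, -0.0945, 0.0002, -0.0001, 0.0619]
```

Emit:
carry_out(increments=[[[-0.537,0.2,-0.094,0,0,0.062],[-0.537,0.2,-0.094,0,0,0.062],[-0.537,0.2,-0.094,0,0,0.062],[-0.537,0.2,-0.094,0,0,0.062],[-0.537,0.2,-0.094,0,0,0.062]]])

```text
clock: 2.4
tcp_pos: [0.542, 0.1201, 0.3494]
orientation: [0.0, 0.706, 0.708, 0.0]
wrist_force: [-0.1, -0.3, 0.3]
finger_gap: 0.0858
grip_force: 0.0
```

Emit:
carry_out(increments=[[[0,0,0,0,0,0],[0,0,0,0,0,0]]])

```text
clock: 2.65
tcp_pos: [0.5399, 0.1226, 0.3488]
orientation: [-0.0, 0.705, 0.709, -0.0]
wrist_force: [0.2, 0.4, -0.2]
finger_gap: 0.0857
grip_force: 0.0
```

```bash
cat > look.py <<'E'
import sys
from h import *
n=sys.argv[1]
pr=pose();c=env.read_camera('wrist');P=cloud(c,pr);np.save('w.npy',P);cv2.imwrite('w.png',c['frame']);cv2.imwrite(f'pics/{n}.png',cv2.resize(c['frame'],(800,600)))
print(pr[0].round(4),pr[1].as_matrix().round(3).tolist())
E
python3 look.py w1; python3 - <<'E'
from h import *
P=np.load('w.npy');
def sel(cx,cy,r,z0,z1): return (np.hypot(P[...,0]-cx,P[...,1]-cy)<r)&(P[...,2]>z0)&(P[...,2]<z1)
for n,a in dict(red=(.55,.09,.05,.13,.17),blue=(.54,.004,.05,.143,.17),brass=(.586,.042,.04,.038,.055),black=(.669,.035,.04,.038,.06)).items():
    m=sel(*a);Q=P[m];print(n,m.sum(),np.median(Q,0).round(3),cv2.minAreaRect((Q[:,:2]*1000).astype(np.float32)), np.argwhere(m).mean(0).round())
f=cv2.imread('w.png');hsv=cv2.cvtColor(f,cv2.COLOR_BGR2HSV)
for n,hm in dict(red=(hsv[...,0]<6)|(hsv[...,0]>174),blue=(hsv[...,0]>105)&(hsv[...,0]<130)).items():
    m=hm&(hsv[...,1]>120)&(P[...,2]<.024)&(P[...,2]>.008);Q=P[m][:,:2]
    A=np.c_[2*Q,np.ones(len(Q))]
    print(n,m.sum(),'bbox',Q.min(0),Q.max(0),cv2.minEnclosingCircle((Q*1000).astype(np.float32)),'z',np.median(P[m][:,2]))
m=sel(.58,.05,.2,.005,.02);print('board z',np.median(P[m][:,2]))
E
```

```text
[0.5399 0.1226 0.3488] [[-0.005, 1.0, -0.001], [1.0, 0.005, 0.0], [0.0, -0.001, -1.0]]
red 684 [0.555 0.1   0.149] ((555.5223999023438, 94.33489227294922), (47.77309799194336, 20.416471481323242), 87.22051239013672) [193. 265.]
blue 624 [0.539 0.011 0.152] ((539.3463134765625, 8.874357223510742), (50.170326232910156, 20.342330932617188), 72.24466705322266) [261. 251.]
brass 577 [0.59  0.047 0.047] ((591.7764282226562, 45.48106384277344), (43.00281524658203, 38.70682907104492), 82.94513702392578) [207. 284.]
black 587 [0.668 0.035 0.047] ((669.2705078125, 33.74104690551758), (42.104026794433594, 42.83375549316406), 16.974885940551758) [214. 333.]
red 855 bbox [0.51833588 0.04673739] [0.76026625 0.16968259] ((640.113037109375, 125.378173828125), 128.06130981445312) z 0.016964764827614165
blue 610 bbox [ 0.50373122 -0.11153323] [0.58122192 0.04504268] ((536.5764770507812, -33.245277404785156), 78.3038101196289) z 0.016720455562015152
board z 0.013249560508236974
```

View pics/w1.png

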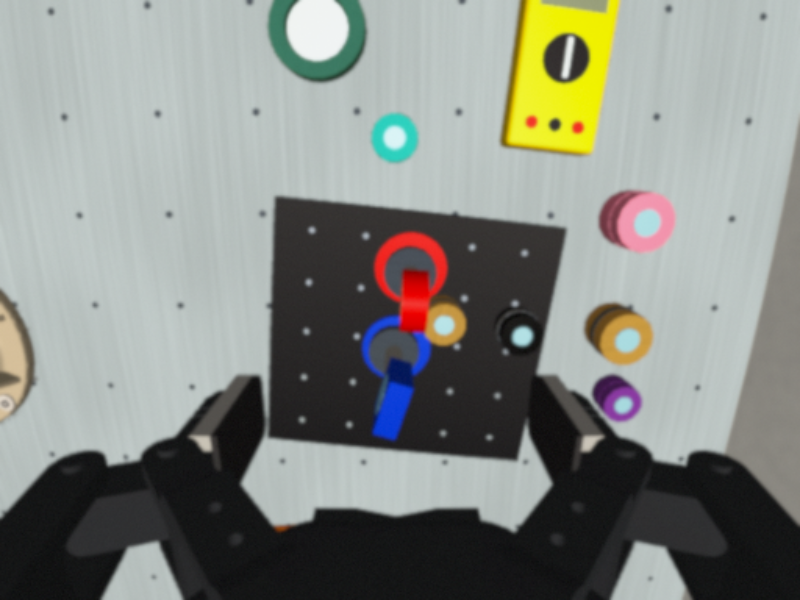

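The wrist view shows the small brass lens at (443,322) beside the red and blue filters, with the bigger brass twin at (620,335) outside the board.

```bash
cat > pads.py <<'E'
from h import *
from scipy.optimize import least_squares
def pads(P,f,cs=dict(red=(.545,.09),blue=(.54,.005))):
    hsv=cv2.cvtColor(f,cv2.COLOR_BGR2HSV);o={}
    for n,hm in dict(red=(hsv[...,0]<6)|(hsv[...,0]>174),blue=(hsv[...,0]>105)&(hsv[...,0]<130)).items():
        m=hm&(hsv[...,1]>120)&(P[...,2]<.024)&(P[...,2]>.008)&(np.hypot(P[...,0]-cs[n][0],P[...,1]-cs[n][1])<.055);Q=P[m][:,:2]
        # ring mask: maximise soft membership 27..37 mm
        r=least_squares(lambda c:np.maximum(0,np.hypot(*(Q-c).T)-.0365)+np.maximum(0,.0275-np.hypot(*(Q-c).T)),cs[n],loss='soft_l1',f_scale=.001)
        o[n]=r.x;print(n,m.sum(),r.x.round(4),'rms',np.sqrt(2*r.cost/m.sum()).round(5))
    print('dist',np.hypot(*(o['red']-o['blue'])));return o
if __name__=='__main__':
    for a,b in (('w.npy','w.png'),('top.npy','top_raw.png')):
        print(a);o=pads(np.load(a),cv2.imread(b))
        P=np.load(a)
        for n,c in dict(red=(.553,.092),blue=(.537,.008)).items():
            m=(np.hypot(P[...,0]-c[0],P[...,1]-c[1])<.045)&(P[...,2]<.03)&(P[...,2]>.018);print('base',n,m.sum(),P[m].mean(0).round(4))
E
python3 pads.py
```

```text
w.npy
red 826 [0.5562 0.0952] rms 0.00087
blue 530 [0.5406 0.0061] rms 0.00085
dist 0.09038926199886499
base red 210 [0.558  0.1038 0.0224]
base blue 147 [0.542  0.0194 0.0225]
top.npy
red 296 [0.5542 0.0951] rms 0.00025
blue 308 [0.5389 0.007 ] rms 0.00028
dist 0.08939225413792831
base red 145 [0.5484 0.0879 0.027 ]
base blue 145 [0.5351 0.0067 0.027 ]
```

```bash
python3 - <<'E'
from h import *
print(mv([0.554,0.094,0.22],-.048),mv([0.554,0.094,0.128],-.048))
E
```

```text
[-0.0584, 0.0288, 0.2579, -0.0001, -0.0, 0.0085] [-0.0585, 0.0289, 0.4419, -0.0001, -0.0, 0.0085]
```

Emit:
carry_out(increments=[[[-0.058,0.029,0.1,0,0,0.0085],[-0.058,0.029,0.2,0,0,0.0085],[-0.058,0.029,0.258,0,0,0.0085],[-0.058,0.029,0.258,0,0,0.0085],[-0.058,0.029,0.258,0,0,0.0085]]])

```text
clock: 3.32
tcp_pos: [0.5551, 0.0945, 0.2217]
orientation: [0.001, 0.724, 0.69, 0.001]
wrist_force: [1.1, 0.0, 0.4]
finger_gap: 0.0851
grip_force: 0.0
```

```bash
python3 - <<'E'
from h import *
print(pose()[0],mv([0.554,0.094,0.128],-.048))
E
```

```text
[0.55512256 0.09448431 0.2217314 ] [-0.0011, -0.0026, 0.1875, 0.0003, -0.0, 0.0002]
```

Emit:
carry_out(increments=[[[0,0,0.06,0,0,0],[0,0,0.12,0,0,0],[0,0,0.186,0,0,0],[0,0,0.186,0,0,0],[0,0,0.186,0,0,0]]])

```text
clock: 3.95
tcp_pos: [0.5563, 0.0939, 0.1294]
orientation: [0.001, 0.724, 0.69, 0.001]
wrist_force: [0.5, 1.3, -0.3]
finger_gap: 0.0853
grip_force: 0.0
```

Emit:
carry_out(increments=[[[0,0,0,0,0,0],[0,0,0,0,0,0],[0,0,0,0,0,0],[0,0,0,0,0,0],[0,0,0,0,0,0]]], jaw=1, squeeze=70)

```text
clock: 4.58
tcp_pos: [0.5546, 0.0936, 0.1274]
orientation: [-0.0, 0.724, 0.69, -0.0]
wrist_force: [-2.5, -0.6, 5.4]
finger_gap: 0.0186
grip_force: 68.3
```

Emit:
carry_out(increments=[[[0,0,0,0,0,0],[0,0,0,0,0,0],[0,0,0,0,0,0],[0,0,0,0,0,0]]])

```text
clock: 5.08
tcp_pos: [0.5546, 0.0936, 0.1274]
orientation: [-0.0, 0.724, 0.69, -0.0]
wrist_force: [-2.4, 0.2, 5.1]
finger_gap: 0.0194
grip_force: 68.4
```

Emit:
carry_out(increments=[[[0,0,-0.03,0,0,0],[0,0,-0.1,0,0,0],[0,0,-0.19,0,0,0],[0,0,-0.28,0,0,0],[0,0,-0.35,0,0,0]]])

```text
clock: 5.7
tcp_pos: [0.5552, 0.0936, 0.3044]
orientation: [0.001, 0.724, 0.69, 0.001]
wrist_force: [0.6, -0.5, -4.7]
finger_gap: 0.0193
grip_force: 69.1
```

```bash
python3 - <<'E'
from h import *
print(pose()[0],mv([0.509,-.3115,0.302],-.048),env.get_state()['finger_gap'])
E
```

```text
[0.55521067 0.09358211 0.3044041 ] [-0.8137, -0.0531, 0.0046, 0.0003, -0.0, -0.0001] 0.019321488864050305
```

Emit:
carry_out(increments=[[[-0.05,-0.003,0,0,0,0],[-0.13,-0.008,0,0,0,0],[-0.21,-0.014,0,0,0,0],[-0.29,-0.019,0,0,0,0],[-0.37,-0.024,0,0,0,0]]])

```text
clock: 6.32
tcp_pos: [0.5337, -0.0919, 0.3023]
orientation: [0.0, 0.724, 0.69, 0.0]
wrist_force: [-0.3, -0.9, -3.1]
finger_gap: 0.0191
grip_force: 69.2
```

Emit:
carry_out(increments=[[[-0.09,-0.006,0,0,0,0],[-0.18,-0.012,0,0,0,0],[-0.27,-0.018,0,0,0,0],[-0.36,-0.024,0,0,0,0],[-0.444,-0.029,0,0,0,0]]])

```text
clock: 6.95
tcp_pos: [0.5083, -0.3133, 0.3021]
orientation: [-0.0, 0.724, 0.69, 0.0]
wrist_force: [-0.6, -0.4, -3.2]
finger_gap: 0.0192
grip_force: 69.2
```

Emit:
carry_out(increments=[[[0,0,0.05,0,0,0],[0,0,0.11,0,0,0],[0,0,0.18,0,0,0],[0,0,0.25,0,0,0],[0,0,0.3,0,0,0]]])

```text
clock: 7.58
tcp_pos: [0.5081, -0.3112, 0.1503]
orientation: [-0.001, 0.724, 0.69, -0.0]
wrist_force: [0.1, 0.7, -2.6]
finger_gap: 0.0195
grip_force: 69.1
```

```bash
python3 - <<'E'
from h import *
print(pose()[0],mv([0.509,-.3115,0.1164],-.048),env.get_state()['wrist_force'])
E
```

```text
[ 0.50807676 -0.31124213  0.15026752] [-0.0005, 0.002, 0.0677, -0.0003, -0.0002, -0.0001] [ 0.12147037  0.734295   -2.60231842]
```

Emit:
carry_out(increments=[[[0,0,0.03,0,0,0],[0,0,0.05,0,0,0],[0,0,0.06,0,0,0],[0,0,0.065,0,0,0],[0,0,0.066,0,0,0]]])

```text
clock: 8.2
tcp_pos: [0.509, -0.3119, 0.1196]
orientation: [0.0, 0.724, 0.69, 0.0]
wrist_force: [-0.9, 0.3, -3.7]
finger_gap: 0.0197
grip_force: 69.1
```

Emit:
carry_out(increments=[[[0,0,0.002,0,0,0],[0,0,0.002,0,0,0]]])

```text
clock: 8.45
tcp_pos: [0.5088, -0.3117, 0.1183]
orientation: [0.0, 0.724, 0.69, 0.0]
wrist_force: [0.1, -0.4, -3.3]
finger_gap: 0.0193
grip_force: 69.1
```

Lower in 1 mm steps to contact.

Emit:
carry_out(increments=[[[0,0,0.002,0,0,0],[0,0,0.002,0,0,0]]])

```text
clock: 8.7
tcp_pos: [0.5087, -0.3116, 0.117]
orientation: [-0.0, 0.724, 0.69, 0.0]
wrist_force: [0.6, -0.2, -2.7]
finger_gap: 0.0193
grip_force: 69.1
```

Emit:
carry_out(increments=[[[0,0,0.002,0,0,0],[0,0,0.002,0,0,0]]])

```text
clock: 8.95
tcp_pos: [0.5088, -0.3118, 0.1165]
orientation: [0.0, 0.724, 0.69, 0.0]
wrist_force: [-1.1, -0.3, 0.0]
finger_gap: 0.0193
grip_force: 69.7
```

Emit:
carry_out(increments=[[[0,0,0,0,0,0],[0,0,0,0,0,0],[0,0,0,0,0,0],[0,0,0,0,0,0],[0,0,0,0,0,0]]], jaw=0)

```text
clock: 9.57
tcp_pos: [0.5087, -0.3116, 0.1161]
orientation: [-0.0, 0.724, 0.69, 0.0]
wrist_force: [-0.8, 0.7, 0.2]
finger_gap: 0.0854
grip_force: 0.0
```

Emit:
carry_out(increments=[[[0,0,-0.04,0,0,0],[0,0,-0.1,0,0,0],[0,0,-0.2,0,0,0],[0,0,-0.27,0,0,0],[0,0,-0.27,0,0,0]]])

```text
clock: 10.2
tcp_pos: [0.5101, -0.3128, 0.2547]
orientation: [0.003, 0.724, 0.69, 0.0]
wrist_force: [-0.7, 0.2, -0.2]
finger_gap: 0.0854
grip_force: 0.0
```

```bash
python3 - <<'E'
from h import *
print(pose()[0],mv([0.5385,0.008,0.25],-.309),env.get_state()['finger_gap'])
E
```

```text
[ 0.51011416 -0.31277261  0.2546973 ] [0.6436, 0.0256, 0.007, 0.0009, 0.0005, 0.0415] 0.08538631375873368
```

Emit:
carry_out(increments=[[[0.12,0.005,0,0,0,0.0415],[0.24,0.01,0,0,0,0.0415],[0.36,0.016,0,0,0,0.0415],[0.48,0.02,0,0,0,0.0415],[0.58,0.024,0,0,0,0.0415]]])

```text
clock: 10.82
tcp_pos: [0.534, -0.0203, 0.2499]
orientation: [-0.001, 0.807, 0.59, -0.0]
wrist_force: [0.4, -0.3, 0.0]
finger_gap: 0.0852
grip_force: 0.0
```

```bash
python3 - <<'E'
from h import *
print(pose()[0],mv([0.5385,0.008,0.25],-.309),env.get_state()['finger_gap'])
E
```

```text
[ 0.53399257 -0.02029228  0.24990424] [0.0567, -0.0086, -0.0002, -0.0003, -0.0, 0.0001] 0.08522528520912256
```

Emit:
carry_out(increments=[[[0.057,-0.0086,0,0,0,0],[0.057,-0.0086,0.07,0,0,0],[0.057,-0.0086,0.14,0,0,0],[0.057,-0.0086,0.21,0,0,0],[0.057,-0.0086,0.244,0,0,0]]])

```text
clock: 11.45
tcp_pos: [0.5371, 0.0063, 0.1257]
orientation: [-0.002, 0.808, 0.59, -0.002]
wrist_force: [0.1, 0.2, 0.6]
finger_gap: 0.0853
grip_force: 0.0
```

Emit:
carry_out(increments=[[[0,0,0,0,0,0],[0,0,0,0,0,0],[0,0,0,0,0,0]]])

```text
clock: 11.82
tcp_pos: [0.54, 0.0058, 0.1301]
orientation: [0.001, 0.808, 0.59, 0.001]
wrist_force: [-0.4, -1.0, -0.4]
finger_gap: 0.0854
grip_force: 0.0
```

Emit:
carry_out(increments=[[[0,0,0,0,0,0],[0,0,0,0,0,0],[0,0,0,0,0,0],[0,0,0,0,0,0],[0,0,0,0,0,0]]], jaw=1)

```text
clock: 12.45
tcp_pos: [0.5391, 0.006, 0.1291]
orientation: [-0.0, 0.808, 0.59, -0.0]
wrist_force: [-1.3, 1.8, 1.2]
finger_gap: 0.0191
grip_force: 69.0
```

Emit:
carry_out(increments=[[[0,0,0,0,0,0],[0,0,0,0,0,0],[0,0,0,0,0,0],[0,0,0,0,0,0]]])

```text
clock: 12.95
tcp_pos: [0.5391, 0.006, 0.1291]
orientation: [-0.0, 0.808, 0.59, -0.0]
wrist_force: [-1.7, 1.4, 2.9]
finger_gap: 0.0193
grip_force: 69.1
```

Emit:
carry_out(increments=[[[0,0,-0.03,0,0,0],[0,0,-0.1,0,0,0],[0,0,-0.19,0,0,0],[0,0,-0.27,0,0,0],[0,0,-0.28,0,0,0]]])

```text
clock: 13.58
tcp_pos: [0.5412, 0.0055, 0.2727]
orientation: [0.002, 0.808, 0.59, 0.002]
wrist_force: [-0.3, -0.6, -4.9]
finger_gap: 0.0194
grip_force: 69.0
```

```bash
python3 - <<'E'
from h import *
print(pose()[0],mv([0.405,-.3225,0.27],-.309),env.get_state()['finger_gap'])
E
```

```text
[0.54123215 0.00551176 0.27266645] [-0.7078, -0.0599, 0.0042, 0.0011, -0.0002, -0.0001] 0.019378200513579445
```

Emit:
carry_out(increments=[[[-0.05,-0.0045,0,0,0,0],[-0.13,-0.011,0,0,0,0],[-0.21,-0.018,0,0,0,0],[-0.29,-0.025,0,0,0,0],[-0.37,-0.031,0,0,0,0]]])

```text
clock: 14.2
tcp_pos: [0.4671, -0.1665, 0.2675]
orientation: [-0.001, 0.808, 0.59, -0.001]
wrist_force: [0.4, 0.2, -4.6]
finger_gap: 0.019
grip_force: 69.1
```

Emit:
carry_out(increments=[[[-0.08,-0.007,0,0,0,0],[-0.16,-0.014,0,0,0,0],[-0.24,-0.02,0,0,0,0],[-0.3,-0.025,0,0,0,0],[-0.336,-0.028,0,0,0,0]]])

```text
clock: 14.82
tcp_pos: [0.4027, -0.3223, 0.2676]
orientation: [-0.001, 0.808, 0.589, -0.0]
wrist_force: [-0.5, 0.1, -4.2]
finger_gap: 0.0192
grip_force: 68.9
```

Emit:
carry_out(increments=[[[0,0,0.05,0,0,0],[0,0,0.11,0,0,0],[0,0,0.18,0,0,0],[0,0,0.25,0,0,0],[0,0,0.28,0,0,0]]])

```text
clock: 15.45
tcp_pos: [0.4027, -0.3195, 0.1264]
orientation: [-0.002, 0.807, 0.59, -0.0]
wrist_force: [0.1, -0.1, -4.4]
finger_gap: 0.0191
grip_force: 69.2
```

Emit:
carry_out(increments=[[[0,0,0.003,0,0,0],[0,0,0.006,0,0,0],[0,0,0.01,0,0,0],[0,0,0.01,0,0,0]]])

```text
clock: 15.95
tcp_pos: [0.4041, -0.3217, 0.1247]
orientation: [0.001, 0.808, 0.59, 0.0]
wrist_force: [-0.0, 1.1, -4.5]
finger_gap: 0.0189
grip_force: 69.1
```

Emit:
carry_out(increments=[[[0,0,0.004,0,0,0],[0,0,0.008,0,0,0],[0,0,0.01,0,0,0],[0,0,0.01,0,0,0]]])

```text
clock: 16.45
tcp_pos: [0.4037, -0.3213, 0.1189]
orientation: [-0.0, 0.808, 0.59, 0.0]
wrist_force: [0.3, 0.3, -3.9]
finger_gap: 0.0188
grip_force: 69.1
```

Emit:
carry_out(increments=[[[0,0,0.002,0,0,0],[0,0,0.002,0,0,0]]])

```text
clock: 16.7
tcp_pos: [0.4039, -0.3215, 0.1181]
orientation: [0.0, 0.808, 0.59, 0.0]
wrist_force: [-0.0, -0.1, -3.3]
finger_gap: 0.0194
grip_force: 69.4
```

Emit:
carry_out(increments=[[[0,0,0.001,0,0,0],[0,0,0.001,0,0,0]]])

```text
clock: 16.95
tcp_pos: [0.4038, -0.3215, 0.1181]
orientation: [0.0, 0.808, 0.59, -0.0]
wrist_force: [-2.2, 0.4, 1.4]
finger_gap: 0.0188
grip_force: 69.9
```

Emit:
carry_out(increments=[[[0,0,0,0,0,0],[0,0,0,0,0,0],[0,0,0,0,0,0],[0,0,0,0,0,0],[0,0,0,0,0,0]]], jaw=0)

```text
clock: 17.58
tcp_pos: [0.4038, -0.3214, 0.1175]
orientation: [-0.0, 0.808, 0.59, 0.0]
wrist_force: [-0.2, 0.1, 0.3]
finger_gap: 0.0857
grip_force: 0.0
```

Emit:
carry_out(increments=[[[0,0,-0.04,0,0,0],[0,0,-0.1,0,0,0],[0,0,-0.2,0,0,0],[0,0,-0.3,0,0,0],[0,0,-0.4,0,0,0]]])

```text
clock: 18.2
tcp_pos: [0.4037, -0.3212, 0.3192]
orientation: [0.0, 0.808, 0.59, 0.0]
wrist_force: [0.6, -1.5, 0.5]
finger_gap: 0.0856
grip_force: 0.0
```

```bash
python3 - <<'E'
from h import *
print(pose()[0],mv([0.54,0.12,0.32],-0.3))
E
```

```text
[ 0.40366092 -0.32123472  0.31920043] [0.9236, -0.0088, -0.0016, 0.0, 0.0, -0.0015]
```

```bash
python3 - <<'E'
from h import *
print(mv([0.51,0.045,0.30],0.9))
E
```

```text
[0.7625, -0.0203, 0.0384, 0.0, 0.0, -0.1925]
```

Emit:
carry_out(increments=[[[0.12,-0.003,0.038,0,0,-0.1925],[0.24,-0.006,0.038,0,0,-0.1925],[0.36,-0.01,0.038,0,0,-0.1925],[0.48,-0.013,0.038,0,0,-0.1925],[0.6,-0.016,0.038,0,0,-0.1925]]])

```text
clock: 18.82
tcp_pos: [0.4878, -0.0313, 0.2988]
orientation: [0.0, 0.451, 0.892, 0.0]
wrist_force: [1.5, -0.1, -1.0]
finger_gap: 0.0848
grip_force: 0.0
```

```bash
python3 - <<'E'
from h import *
print(pose()[0],mv([0.51,0.045,0.30],np.pi/2))
c=env.read_camera('top');P=cloud(c)
print('tray now')
for k in ('filter_red','filter_blue'): print(env.find_in('top',k)[:2])
for n,a in dict(red=(.509,-.312),blue=(.404,-.322)).items():
    m=(np.hypot(P[...,0]-a[0],P[...,1]-a[1])<.05)&(P[...,2]>.125);Q=P[m];print(n,m.sum(),np.median(Q,0),cv2.minAreaRect((Q[:,:2]*1000).astype(np.float32)))
E
```

```text
[ 0.48779007 -0.03134297  0.29877799] [0.0967, 0.1263, -0.0024, 0.0, 0.0001, -0.1491]
tray now
[{'position': [0.5092, -0.3083, 0.118], 'score': 0.79}]
[{'position': [0.4034, -0.3114, 0.0341], 'score': 0.64}]
red 203 [ 0.50780331 -0.30909292  0.13650678] ((507.9179992675781, -312.74371337890625), (44.983177185058594, 20.412107467651367), 85.89750671386719)
blue 246 [ 0.4029004  -0.31768421  0.1394356 ] ((402.5052795410156, -320.34649658203125), (49.18109893798828, 20.68309211730957), 74.83435821533203)
```

Emit:
carry_out(increments=[[[0.097,0.126,0,0,0,-0.149],[0.097,0.126,0,0,0,-0.149],[0.097,0.126,0,0,0,-0.149],[0.097,0.126,0,0,0,-0.149],[0.097,0.126,0,0,0,-0.149]]])

```text
clock: 19.6
tcp_pos: [0.5099, 0.0417, 0.2985]
orientation: [-0.0, 0.001, 1.0, -0.0]
wrist_force: [-0.5, 0.3, -0.9]
finger_gap: 0.0855
grip_force: 0.0
```

```bash
python3 - <<'E'
from h import *
print(pose()[0],mv([0.51,0.045,0.30],np.pi/2))
E
```

```text
[0.50992857 0.04172217 0.29847464] [-0.0001, 0.0066, -0.0031, -0.0001, -0.0, -0.0005]
```

Emit:
carry_out(increments=[[[0,0.006,0,0,0,0],[0,0.006,0,0,0,0],[0,0.006,0,0,0,0]]])

```text
clock: 19.98
tcp_pos: [0.5099, 0.0458, 0.2986]
orientation: [-0.0, 0.004, 1.0, 0.0]
wrist_force: [-0.2, 0.7, -0.2]
finger_gap: 0.0851
grip_force: 0.0
```

```bash
cat > circ.py <<'E'
from h import *
def disc(P,cx,cy,z0,z1,r=.04):
    m=(np.hypot(P[...,0]-cx,P[...,1]-cy)<r)&(P[...,2]>z0)&(P[...,2]<z1);Q=P[m]
    (c,rad)=cv2.minEnclosingCircle((Q[:,:2]*1000).astype(np.float32)); print(m.sum(),Q.mean(0).round(4),np.round(c,1),round(rad,1),'rect',cv2.minAreaRect((Q[:,:2]*1000).astype(np.float32)),'pix',np.argwhere(m).mean(0).round())
E
python3 look.py w2; python3 - <<'E'
from circ import *; from pads import pads
P=np.load('w.npy');f=cv2.imread('w.png')
disc(P,.588,.046,.04,.055);disc(P,.668,.034,.04,.055)
pads(P,f)
P=np.load('top.npy');disc(P,.588,.046,.04,.055)
cv2.imwrite('pics/crop1.png',cv2.resize(f[40:230,130:400],None,fx=2.9,fy=2.9,interpolation=cv2.INTER_CUBIC))
E
```

```text
[0.5099 0.0458 0.2986] [[-1.0, 0.009, -0.0], [0.009, 1.0, 0.0], [0.0, 0.0, -1.0]]
752 [0.5882 0.0457 0.0473] [589.3  46.1] 22.1 rect ((589.13623046875, 45.49391174316406), (42.74015426635742, 42.234676361083984), 0.8399253487586975) pix [218. 253.]
644 [0.6669 0.0343 0.0471] [668.9  34. ] 21.9 rect ((668.6841430664062, 34.296512603759766), (42.39776611328125, 42.80760192871094), 38.43000793457031) pix [268. 246.]
red 2146 [0.557  0.0968] rms 0.0029
blue 2163 [0.5424 0.0075] rms 0.00292
dist 0.0904700868326266
262 [0.5867 0.0445 0.0456] [586.8  44.5] 21.7 rect ((586.6205444335938, 45.286964416503906), (40.837860107421875, 40.671390533447266), 0.3064533770084381) pix [200. 237.]
```

View pics/crop1.png

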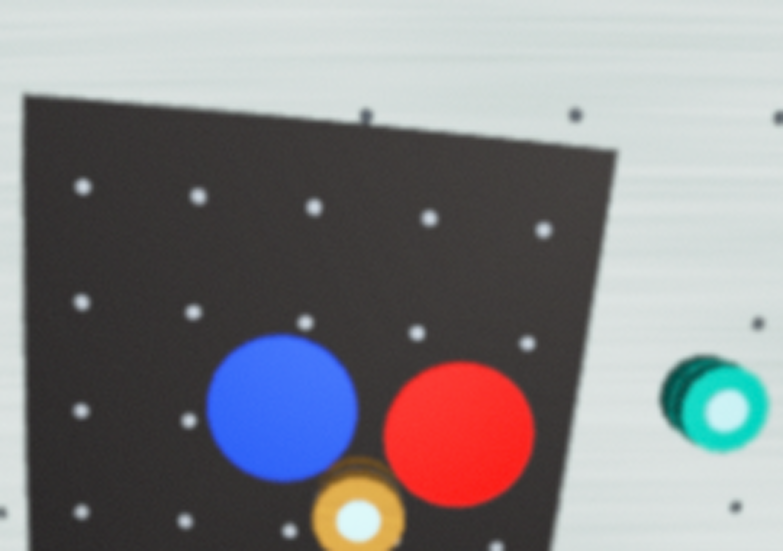

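Emit:
carry_out(increments=[[[-0.07,0,0.1,0,0,0],[-0.156,0,0.2,0,0,0],[-0.156,0,0.3,0,0,0],[-0.156,0,0.4,0,0,0],[-0.156,0,0.46,0,0,0]]])

```text
clock: 20.65
tcp_pos: [0.5863, 0.0457, 0.0655]
orientation: [-0.002, 0.004, 1.0, 0.0]
wrist_force: [-0.3, -0.1, -0.1]
finger_gap: 0.0853
grip_force: 0.0
```

Emit:
carry_out(increments=[[[0,0,0,0,0,0],[0,0,0,0,0,0],[0,0,0,0,0,0]]])

```text
clock: 21.02
tcp_pos: [0.5895, 0.0455, 0.0707]
orientation: [0.002, 0.003, 1.0, -0.0]
wrist_force: [0.2, -0.1, 0.2]
finger_gap: 0.0854
grip_force: 0.0
```

```bash
python3 - <<'E'
from h import *
print(pose()[0],mv([0.588,0.0455,0.045],np.pi/2))
E
```

```text
[0.58953232 0.04553218 0.07070982] [0.0033, -0.0001, 0.0514, -0.0, 0.0006, -0.001]
```

Emit:
carry_out(increments=[[[0,0,0.02,0,0,0],[0,0,0.04,0,0,0],[0,0,0.048,0,0,0],[0,0,0.048,0,0,0],[0,0,0.048,0,0,0]]])

```text
clock: 21.65
tcp_pos: [0.5881, 0.0456, 0.0447]
orientation: [0.0, 0.003, 1.0, 0.0]
wrist_force: [-0.6, -0.5, -0.3]
finger_gap: 0.0855
grip_force: 0.0
```

Emit:
carry_out(increments=[[[0,0,0,0,0,0],[0,0,0,0,0,0],[0,0,0,0,0,0],[0,0,0,0,0,0],[0,0,0,0,0,0]]], jaw=1, squeeze=40)

```text
clock: 22.28
tcp_pos: [0.5883, 0.0456, 0.0451]
orientation: [0.0, 0.003, 1.0, 0.0]
wrist_force: [-0.5, 0.3, 4.2]
finger_gap: 0.0416
grip_force: 40.9
```

Emit:
carry_out(increments=[[[0,0,0,0,0,0],[0,0,0,0,0,0],[0,0,0,0,0,0]]])

```text
clock: 22.65
tcp_pos: [0.5884, 0.0456, 0.0451]
orientation: [0.001, 0.003, 1.0, 0.0]
wrist_force: [0.1, 0.4, 5.6]
finger_gap: 0.0415
grip_force: 40.9
```

Emit:
carry_out(increments=[[[0,0,-0.02,0,0,0],[0,0,-0.08,0,0,0],[0,0,-0.16,0,0,0],[0,0,-0.25,0,0,0],[0,0,-0.3,0,0,0]]])

```text
clock: 23.28
tcp_pos: [0.5885, 0.0455, 0.1972]
orientation: [0.001, 0.003, 1.0, -0.0]
wrist_force: [0.8, 0.1, -0.6]
finger_gap: 0.0416
grip_force: 40.7
```

Emit:
carry_out(increments=[[[0,0,0,0,0,0],[0,0,0,0,0,0],[0,0,0,0,0,0]]])

```text
clock: 23.65
tcp_pos: [0.5869, 0.0456, 0.1926]
orientation: [-0.002, 0.003, 1.0, 0.0]
wrist_force: [0.1, 0.9, -1.2]
finger_gap: 0.0419
grip_force: 40.7
```

```bash
python3 look.py w3; python3 - <<'E'
from circ import *
p,R=pose();print(p);P=np.load('w.npy')
m=(np.hypot(P[...,0]-p[0],P[...,1]-p[1])<.03)&(abs(P[...,2]-p[2])<.04)
Q=P[m]-p;print(m.sum(),np.percentile(Q,[2,50,98],axis=0).round(4))
print(mv([.4665,.321,.2],np.pi/2))
E
```

```text
[0.5869 0.0456 0.1926] [[-1.0, 0.006, -0.003], [0.006, 1.0, 0.0], [0.003, 0.0, -1.0]]
[0.58697938 0.04563072 0.19279634]
10356 [[-0.0207 -0.0262 -0.0249]
 [-0.0076  0.0005  0.0022]
 [ 0.0185  0.0267  0.0376]]
[0.2445, 0.5492, -0.0135, 0.0, -0.0005, -0.001]
```

View pics/w3.png

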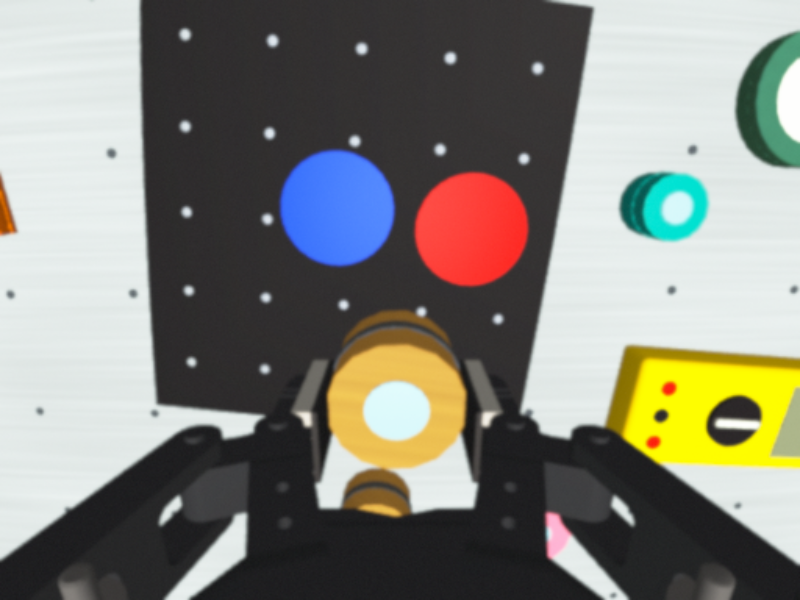

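Emit:
carry_out(increments=[[[0.02,0.1,-0.02,0,0,0],[0.04,0.2,-0.05,0,0,0],[0.06,0.3,-0.05,0,0,0],[0.08,0.4,-0.05,0,0,0],[0.1,0.48,-0.05,0,0,0]]])

```text
clock: 24.32
tcp_pos: [0.5385, 0.2877, 0.2185]
orientation: [-0.001, 0.003, 1.0, -0.0]
wrist_force: [-0.0, -0.4, -1.9]
finger_gap: 0.0417
grip_force: 40.9
```

Emit:
carry_out(increments=[[[0.01,0.06,0,0,0,0],[0.014,0.072,0,0,0,0],[0.014,0.072,0,0,0,0],[0.014,0.072,0,0,0,0],[0.014,0.072,0,0,0,0]]])

```text
clock: 24.95
tcp_pos: [0.5331, 0.3209, 0.2196]
orientation: [0.0, 0.004, 1.0, -0.0]
wrist_force: [0.4, -0.3, -0.4]
finger_gap: 0.0418
grip_force: 40.9
```

```bash
cat > st.py <<'E'
from circ import *
pr=pose();c=env.read_camera('wrist');p,R=pr;P=cloud(c,pr);f=c['frame'];np.save('w.npy',P);cv2.imwrite('w.png',f)
print(p,R.as_matrix().round(3)[:,1])
m=(np.hypot(P[...,0]-p[0],P[...,1]-p[1])<.028)&(abs(P[...,2]-p[2]-.002)<.005)&(abs(P[...,1]-p[1])<.02)
Q=P[m]-p;print('lens top',m.sum(),np.percentile(Q,[1,50,99],axis=0).round(4))
hsv=cv2.cvtColor(f,cv2.COLOR_BGR2HSV)
cx,cy=.466,.321
d=np.hypot(P[...,0]-cx,P[...,1]-cy)
m=(d<.055)&(P[...,2]>.016)&(P[...,2]<.028)&(hsv[...,1]>60);Q=P[m];print('rim z',np.median(Q[:,2]));
print('rim',m.sum(),cv2.minEnclosingCircle((Q[:,:2]*1000).astype(np.float32)),cv2.fitEllipse(cv2.convexHull((Q[:,:2]*1000).astype(np.float32))))
m=(d<.045)&(P[...,2]>.005)&(P[...,2]<.018)&(hsv[...,1]<60);Q=P[m];print('recess',m.sum(),np.median(Q[:,2]),cv2.fitEllipse(cv2.convexHull((Q[:,:2]*1000).astype(np.float32))))
E
python3 st.py
```

```text
[0.53309891 0.32085977 0.21961475] [ 0.008  1.    -0.   ]
lens top 5784 [[-0.0204 -0.0193 -0.002 ]
 [-0.0015  0.0005  0.0022]
 [ 0.0209  0.0193  0.0038]]
rim z 0.02113920735463283
rim 2964 ((467.2090759277344, 322.1949157714844), 44.15400314331055) ((467.3067932128906, 322.15570068359375), (87.62657928466797, 87.8067855834961), 101.04325103759766)
recess 2243 0.013451429357602823 ((463.099853515625, 321.0637512207031), (56.84290313720703, 69.32072448730469), 107.1738052368164)
```

Emit:
carry_out(increments=[[[0.06,0.001,0,0,0,0],[0.12,0.002,0,0,0,0],[0.1326,0.002,0.06,0,0,0],[0.1326,0.002,0.13,0,0,0],[0.1326,0.002,0.2,0,0,0]]])

```text
clock: 25.62
tcp_pos: [0.4667, 0.323, 0.1193]
orientation: [0.001, 0.003, 1.0, 0.0]
wrist_force: [0.3, -0.4, -0.7]
finger_gap: 0.0417
grip_force: 40.9
```

Emit:
carry_out(increments=[[[0,0,0.05,0,0,0],[0,0,0.09,0,0,0],[0,0,0.11,0,0,0],[0,0,0.11,0,0,0],[0,0,0.11,0,0,0]]])

```text
clock: 26.25
tcp_pos: [0.4671, 0.3236, 0.0656]
orientation: [0.001, 0.003, 1.0, 0.0]
wrist_force: [0.0, -0.5, -1.4]
finger_gap: 0.0414
grip_force: 40.9
```

```bash
python3 - <<'E'
from h import *
print(pose()[0],mv([.4668,.3215,.0455],np.pi/2-.006))
E
```

```text
[0.46712863 0.32359017 0.06555201] [0.0007, -0.0042, 0.0401, 0.0001, 0.0002, -0.0001]
```

Emit:
carry_out(increments=[[[0.001,-0.003,0,0,0,0],[0.001,-0.003,0.015,0,0,0],[0.001,-0.003,0.03,0,0,0],[0.001,-0.003,0.036,0,0,0],[0.001,-0.003,0.036,0,0,0]]])

```text
clock: 26.88
tcp_pos: [0.4655, 0.3217, 0.046]
orientation: [-0.0, 0.003, 1.0, -0.0]
wrist_force: [0.8, -0.5, -0.7]
finger_gap: 0.0415
grip_force: 40.9
```

Emit:
carry_out(increments=[[[0,0,0.002,0,0,0],[0,0,0.002,0,0,0]]])

```text
clock: 27.12
tcp_pos: [0.466, 0.3219, 0.0457]
orientation: [0.0, 0.003, 1.0, 0.0]
wrist_force: [0.5, 0.6, -1.7]
finger_gap: 0.0413
grip_force: 40.9
```

Emit:
carry_out(increments=[[[0,0,0.002,0,0,0],[0,0,0.002,0,0,0]]])

```text
clock: 27.38
tcp_pos: [0.4661, 0.322, 0.0451]
orientation: [0.0, 0.003, 1.0, 0.0]
wrist_force: [-0.3, -0.6, 2.7]
finger_gap: 0.0417
grip_force: 41.3
```

Emit:
carry_out(increments=[[[0,0,0,0,0,0],[0,0,0,0,0,0],[0,0,0,0,0,0],[0,0,0,0,0,0],[0,0,0,0,0,0]]], jaw=0)

```text
clock: 28.0
tcp_pos: [0.4659, 0.3219, 0.0446]
orientation: [0.0, 0.003, 1.0, 0.0]
wrist_force: [-1.1, 0.1, -0.0]
finger_gap: 0.0854
grip_force: 0.0
```

Emit:
carry_out(increments=[[[0,0,-0.02,0,0,0],[0,0,-0.08,0,0,0],[-0.05,0,-0.18,0,0,0],[-0.12,0,-0.28,0,0,0],[-0.12,0,-0.38,0,0,0]]])

```text
clock: 28.62
tcp_pos: [0.528, 0.3212, 0.2369]
orientation: [0.001, 0.004, 1.0, 0.0]
wrist_force: [-0.1, 0.5, -1.0]
finger_gap: 0.0854
grip_force: 0.0
```

Emit:
carry_out(increments=[[[0,0,0,0,0,0],[0,0,0,0,0,0]]])

```text
clock: 28.88
tcp_pos: [0.5257, 0.3214, 0.2348]
orientation: [0.0, 0.003, 1.0, 0.0]
wrist_force: [0.3, 0.4, -0.5]
finger_gap: 0.0852
grip_force: 0.0
```

```bash
python3 look.py w4; python3 - <<'E'
from circ import *
P=np.load('w.npy');disc(P,.467,.322,.036,.055)
f=cv2.imread('w.png');cv2.imwrite('pics/crop2.png',cv2.resize(f[60:300,120:400],(700,600)))
t=env.read_camera('top');disc(cloud(t),.467,.322,.036,.06)
print(pose()[0],mv([.4038,-.3215,.3],np.pi/2-1.2),mv([.509,-.312,.3],0))
E
```

```text
[0.5257 0.3214 0.2348] [[-1.0, 0.006, 0.0], [0.006, 1.0, 0.0], [-0.0, 0.0, -1.0]]
1375 [0.4668 0.3229 0.0473] [467.3 322.8] 22.1 rect ((466.9776306152344, 322.70654296875), (42.34725570678711, 43.37357711791992), 0.10756609588861465) pix [119. 254.]
274 [0.4655 0.3206 0.0452] [465.1 321.6] 22.3 rect ((465.3420715332031, 321.32769775390625), (40.156585693359375, 43.43364334106445), 0.6910169720649719) pix [250. 120.]
[0.52486011 0.32116744 0.23323086] [0.2345, -1.2869, -0.1316, -0.0004, -0.0002, 0.19] [0.0243, -1.2666, -0.1322, -0.0004, -0.0002, 0.249]
```

View pics/crop2.png

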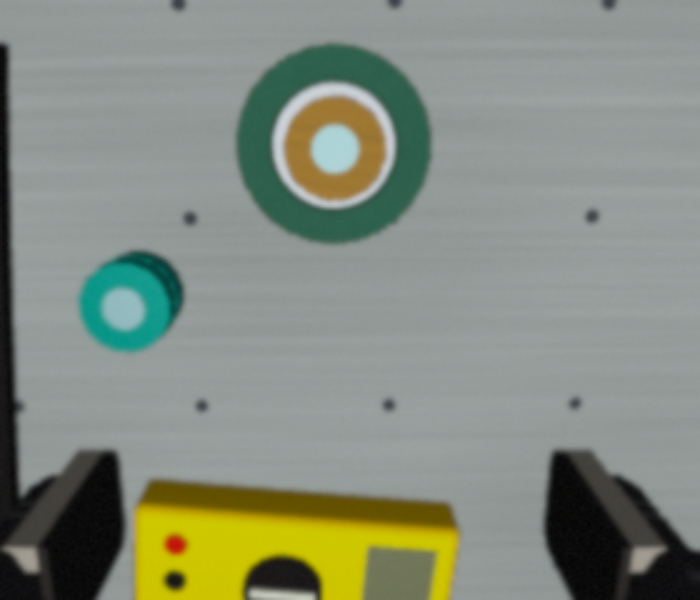

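Emit:
carry_out(increments=[[[0.005,-0.1,-0.04,0,0,0.15],[0.01,-0.22,-0.04,0,0,0.15],[0.01,-0.34,-0.04,0,0,0.15],[0.015,-0.46,-0.04,0,0,0.15],[0.015,-0.58,-0.04,0,0,0.15]]])

```text
clock: 29.6
tcp_pos: [0.5152, 0.03, 0.2532]
orientation: [-0.001, 0.457, 0.889, -0.0]
wrist_force: [0.8, 0.1, -0.2]
finger_gap: 0.0853
grip_force: 0.0
```

```bash
python3 - <<'E'
from h import *
print(pose()[0],mv([.5088,-.3117,.25],-.048))
E
```

```text
[0.51516255 0.03003494 0.25320832] [-0.5483, -0.4082, 0.0062, -0.0004, -0.0002, 0.1065]
```

Emit:
carry_out(increments=[[[-0.1,-0.075,0,0,0,0.1065],[-0.2,-0.15,0,0,0,0.1065],[-0.3,-0.225,0,0,0,0.1065],[-0.4,-0.3,0,0,0,0.1065],[-0.48,-0.355,0,0,0,0.1065]]])

```text
clock: 30.22
tcp_pos: [0.5124, -0.2689, 0.2529]
orientation: [-0.001, 0.723, 0.691, -0.0]
wrist_force: [0.8, -0.3, -0.5]
finger_gap: 0.085
grip_force: 0.0
```

```bash
python3 - <<'E'
from h import *
print(pose()[0],mv([.5088,-.3117,.25],-.048))
c=env.read_camera('top');P=cloud(c)
for n,a in dict(red=(.509,-.312),blue=(.404,-.322)).items():
    m=(np.hypot(P[...,0]-a[0],P[...,1]-a[1])<.05)&(P[...,2]>.125)&(P[...,2]<.15);Q=P[m];print(n,m.sum(),cv2.minAreaRect((Q[:,:2]*1000).astype(np.float32)))
E
```

```text
[ 0.51243294 -0.26887076  0.25292558] [-0.0859, -0.0034, 0.0057, -0.0004, -0.0002, 0.0006]
red 118 ((508.2557678222656, -304.87921142578125), (26.40296173095703, 20.69369125366211), 87.43094635009766)
blue 246 ((402.6521301269531, -319.9185791015625), (48.63296127319336, 20.867177963256836), 74.28877258300781)
```

Emit:
carry_out(increments=[[[-0.086,-0.003,0,0,0,0],[-0.086,-0.003,0.05,0,0,0],[-0.086,-0.003,0.12,0,0,0],[-0.086,-0.003,0.2,0,0,0],[-0.086,-0.003,0.24,0,0,0]]])

```text
clock: 30.9
tcp_pos: [0.5083, -0.3078, 0.1305]
orientation: [-0.003, 0.722, 0.692, -0.0]
wrist_force: [-0.1, -0.6, 0.3]
finger_gap: 0.0855
grip_force: 0.0
```

Emit:
carry_out(increments=[[[0,0,0,0,0,0],[0,0,0,0,0,0],[0,0,0,0,0,0]]])

```text
clock: 31.28
tcp_pos: [0.511, -0.3102, 0.1358]
orientation: [0.001, 0.722, 0.692, 0.0]
wrist_force: [0.5, -0.1, -0.3]
finger_gap: 0.0854
grip_force: 0.0
```

```bash
python3 - <<'E'
from h import *
print(pose()[0],mv([.5088,-.3117,.1165],-.048))
E
```

```text
[ 0.51095401 -0.3101887   0.13577587] [-0.0032, -0.0042, 0.0385, 0.0003, 0.0002, 0.001]
```

Emit:
carry_out(increments=[[[-0.004,-0.003,0,0,0,0.001],[-0.004,-0.003,0.015,0,0,0.001],[-0.004,-0.003,0.035,0,0,0.001],[-0.004,-0.003,0.035,0,0,0.001],[-0.004,-0.003,0.035,0,0,0.001]]])

```text
clock: 31.9
tcp_pos: [0.5086, -0.3117, 0.1168]
orientation: [-0.0, 0.724, 0.69, 0.0]
wrist_force: [0.0, 1.3, -0.3]
finger_gap: 0.0856
grip_force: 0.0
```

Emit:
carry_out(increments=[[[0,0,0,0,0,0],[0,0,0,0,0,0],[0,0,0,0,0,0],[0,0,0,0,0,0]]])

```text
clock: 32.4
tcp_pos: [0.5088, -0.3118, 0.1171]
orientation: [0.0, 0.724, 0.69, 0.0]
wrist_force: [1.0, 0.6, 0.1]
finger_gap: 0.0854
grip_force: 0.0
```

Emit:
carry_out(increments=[[[0,0,0,0,0,0],[0,0,0,0,0,0],[0,0,0,0,0,0],[0,0,0,0,0,0],[0,0,0,0,0,0]]], jaw=1, squeeze=70)

```text
clock: 33.02
tcp_pos: [0.5089, -0.3119, 0.1172]
orientation: [0.0, 0.724, 0.69, 0.0]
wrist_force: [0.8, 0.1, -0.1]
finger_gap: 0.0194
grip_force: 68.7
```

Emit:
carry_out(increments=[[[0,0,0,0,0,0],[0,0,0,0,0,0],[0,0,0,0,0,0],[0,0,0,0,0,0]]])

```text
clock: 33.52
tcp_pos: [0.5089, -0.3119, 0.1172]
orientation: [0.0, 0.724, 0.69, 0.0]
wrist_force: [0.8, -0.4, 1.6]
finger_gap: 0.0192
grip_force: 68.7
```

Emit:
carry_out(increments=[[[0,0,-0.03,0,0,0],[0,0,-0.1,0,0,0],[0,0,-0.19,0,0,0],[0,0,-0.28,0,0,0],[0,0,-0.3,0,0,0]]])

```text
clock: 34.15
tcp_pos: [0.5097, -0.3125, 0.2708]
orientation: [0.003, 0.724, 0.69, 0.0]
wrist_force: [0.3, -0.4, -3.6]
finger_gap: 0.0195
grip_force: 69.0
```

```bash
python3 - <<'E'
from h import *
print(pose()[0],mv([.5553,.0945,.267],-.048))
E
```

```text
[ 0.50966732 -0.31251455  0.2708053 ] [0.8175, 0.0517, 0.0053, 0.0007, 0.0005, -0.0001]
```

Emit:
carry_out(increments=[[[0.05,0.003,0,0,0,0],[0.13,0.009,0,0,0,0],[0.21,0.014,0,0,0,0],[0.3,0.02,0,0,0,0],[0.38,0.025,0,0,0,0]]])

```text
clock: 34.78
tcp_pos: [0.5289, -0.1195, 0.2648]
orientation: [-0.002, 0.724, 0.69, -0.001]
wrist_force: [0.3, 0.4, -3.0]
finger_gap: 0.019
grip_force: 68.9
```

Emit:
carry_out(increments=[[[0.09,0.006,0,0,0,0],[0.18,0.012,0,0,0,0],[0.27,0.018,0,0,0,0],[0.36,0.022,0,0,0,0],[0.43,0.027,0,0,0,0]]])

```text
clock: 35.4
tcp_pos: [0.5522, 0.0943, 0.2648]
orientation: [-0.002, 0.723, 0.69, -0.001]
wrist_force: [-0.0, -0.5, -3.7]
finger_gap: 0.0193
grip_force: 68.9
```

Emit:
carry_out(increments=[[[0,0,0.04,0,0,0],[0,0,0.1,0,0,0],[0,0,0.16,0,0,0],[0,0,0.22,0,0,0],[0,0,0.24,0,0,0]]])

```text
clock: 36.02
tcp_pos: [0.5507, 0.0923, 0.1433]
orientation: [-0.003, 0.724, 0.69, -0.003]
wrist_force: [-0.9, -0.0, -2.6]
finger_gap: 0.019
grip_force: 69.1
```

Emit:
carry_out(increments=[[[0,0,0,0,0,0],[0,0,0,0,0,0],[0,0,0,0,0,0]]])

```text
clock: 36.4
tcp_pos: [0.5552, 0.0915, 0.1484]
orientation: [0.001, 0.724, 0.69, 0.001]
wrist_force: [0.6, 0.1, -3.7]
finger_gap: 0.0194
grip_force: 69.0
```

```bash
python3 - <<'E'
from h import *
print(pose()[0],mv([.5553,.0945,.128],-.048))
E
```

```text
[0.55518263 0.09153561 0.14837463] [0.0059, -0.0001, 0.0408, 0.0004, -0.0, -0.0001]
```

Emit:
carry_out(increments=[[[0.005,0.002,0,0,0,0],[0.005,0.002,0.012,0,0,0],[0.005,0.002,0.025,0,0,0],[0.005,0.002,0.034,0,0,0],[0.005,0.002,0.034,0,0,0]]])

```text
clock: 37.02
tcp_pos: [0.5549, 0.0939, 0.1293]
orientation: [-0.0, 0.724, 0.69, -0.001]
wrist_force: [-0.0, -0.9, -3.0]
finger_gap: 0.0194
grip_force: 69.0
```

Emit:
carry_out(increments=[[[0,0,0,0,0,0],[0,0,0,0,0,0],[0,0,0,0,0,0]]])

```text
clock: 37.4
tcp_pos: [0.5556, 0.0939, 0.1303]
orientation: [0.0, 0.724, 0.69, 0.0]
wrist_force: [0.8, 0.7, -3.7]
finger_gap: 0.0193
grip_force: 69.0
```

Emit:
carry_out(increments=[[[0,0,0.002,0,0,0],[0,0,0.002,0,0,0]]])

```text
clock: 37.65
tcp_pos: [0.5554, 0.0939, 0.129]
orientation: [-0.0, 0.724, 0.69, -0.0]
wrist_force: [-0.2, -0.1, -3.2]
finger_gap: 0.019
grip_force: 69.0
```

Emit:
carry_out(increments=[[[0,0,0.0015,0,0,0],[0,0,0.0015,0,0,0]]])

```text
clock: 37.9
tcp_pos: [0.5554, 0.0939, 0.1283]
orientation: [-0.0, 0.724, 0.69, 0.0]
wrist_force: [0.1, -0.3, -4.2]
finger_gap: 0.0194
grip_force: 69.2
```

Emit:
carry_out(increments=[[[0,0,0.0012,0,0,0],[0,0,0.0012,0,0,0]]])

```text
clock: 38.15
tcp_pos: [0.5555, 0.094, 0.1282]
orientation: [0.0, 0.724, 0.69, 0.0]
wrist_force: [-1.6, 1.5, 1.2]
finger_gap: 0.0197
grip_force: 69.9
```

Contact; release, rise, and go for the blue one.

Emit:
carry_out(increments=[[[0,0,0,0,0,0],[0,0,0,0,0,0],[0,0,0,0,0,0],[0,0,0,0,0,0],[0,0,0,0,0,0]]], jaw=0)

```text
clock: 38.78
tcp_pos: [0.5555, 0.0939, 0.1278]
orientation: [0.0, 0.724, 0.69, 0.0]
wrist_force: [0.5, 0.1, 1.3]
finger_gap: 0.0853
grip_force: 0.0
```

Emit:
carry_out(increments=[[[0,0,-0.04,0,0,0],[0,0,-0.1,0,0,0],[0,0,-0.2,0,0,0],[0,0,-0.25,0,0,0],[0,0,-0.25,0,0,0]]])

```text
clock: 39.4
tcp_pos: [0.5568, 0.094, 0.2551]
orientation: [0.002, 0.724, 0.69, 0.002]
wrist_force: [-0.4, 0.1, -0.4]
finger_gap: 0.0855
grip_force: 0.0
```

```bash
python3 - <<'E'
from h import *
print(pose()[0],mv([.4038,-.3215,.25],-.309))
E
```

```text
[0.55679783 0.09399878 0.25511984] [-0.8448, -0.2655, 0.0086, 0.0008, -0.0002, 0.0415]
```

Emit:
carry_out(increments=[[[-0.11,-0.034,0,0,0,0.0415],[-0.22,-0.069,0,0,0,0.0415],[-0.33,-0.103,0,0,0,0.0415],[-0.44,-0.138,0,0,0,0.0415],[-0.55,-0.172,0,0,0,0.0415]]])

```text
clock: 40.02
tcp_pos: [0.4548, -0.1778, 0.2512]
orientation: [-0.001, 0.807, 0.59, -0.0]
wrist_force: [1.5, -0.1, 0.4]
finger_gap: 0.0856
grip_force: 0.0
```

```bash
python3 - <<'E'
from h import *
print(pose()[0],mv([.4038,-.3215,.25],-.309))
E
```

```text
[ 0.45478068 -0.17776354  0.25116171] [-0.3049, -0.0097, 0.0022, -0.0003, -0.0001, 0.0]
```

Emit:
carry_out(increments=[[[-0.1,-0.003,0,0,0,0],[-0.2,-0.006,0,0,0,0],[-0.28,-0.01,0,0,0,0],[-0.305,-0.01,0,0,0,0],[-0.305,-0.01,0.05,0,0,0]]])

```text
clock: 40.65
tcp_pos: [0.4054, -0.3216, 0.2278]
orientation: [0.001, 0.808, 0.589, 0.0]
wrist_force: [0.0, 0.0, -0.4]
finger_gap: 0.0855
grip_force: 0.0
```

Emit:
carry_out(increments=[[[0,0,0.05,0,0,0],[0,0,0.11,0,0,0],[0,0,0.17,0,0,0],[0,0,0.18,0,0,0],[0,0,0.18,0,0,0]]])

```text
clock: 41.28
tcp_pos: [0.4051, -0.3197, 0.1377]
orientation: [-0.0, 0.807, 0.59, 0.0]
wrist_force: [-0.4, -0.3, 0.5]
finger_gap: 0.0854
grip_force: 0.0
```

```bash
python3 - <<'E'
from h import *
print(pose()[0],mv([.4038,-.3215,.1185],-.309))
E
```

```text
[ 0.40513923 -0.31968182  0.13766628] [-0.0043, -0.0014, 0.0383, -0.0001, -0.0001, 0.0001]
```

Emit:
carry_out(increments=[[[-0.004,-0.002,0,0,0,0],[-0.004,-0.002,0.02,0,0,0],[-0.004,-0.002,0.038,0,0,0],[-0.004,-0.002,0.038,0,0,0],[-0.004,-0.002,0.038,0,0,0]]])

```text
clock: 41.9
tcp_pos: [0.4034, -0.3219, 0.1186]
orientation: [-0.0, 0.808, 0.59, 0.0]
wrist_force: [-0.0, 0.1, 0.5]
finger_gap: 0.0851
grip_force: 0.0
```

Emit:
carry_out(increments=[[[0,0,0,0,0,0],[0,0,0,0,0,0],[0,0,0,0,0,0]]])

```text
clock: 42.28
tcp_pos: [0.4036, -0.322, 0.1188]
orientation: [0.0, 0.808, 0.59, 0.0]
wrist_force: [0.8, -1.0, -0.0]
finger_gap: 0.0853
grip_force: 0.0
```

Emit:
carry_out(increments=[[[0,0,0,0,0,0],[0,0,0,0,0,0],[0,0,0,0,0,0],[0,0,0,0,0,0],[0,0,0,0,0,0]]], jaw=1)

```text
clock: 42.9
tcp_pos: [0.4034, -0.322, 0.1188]
orientation: [0.0, 0.808, 0.59, -0.0]
wrist_force: [-1.2, 0.6, 1.0]
finger_gap: 0.0193
grip_force: 69.1
```

Emit:
carry_out(increments=[[[0,0,0,0,0,0],[0,0,0,0,0,0],[0,0,0,0,0,0],[0,0,0,0,0,0]]])

```text
clock: 43.4
tcp_pos: [0.4034, -0.322, 0.1188]
orientation: [-0.0, 0.808, 0.59, -0.0]
wrist_force: [-1.8, -0.2, 2.7]
finger_gap: 0.0195
grip_force: 69.3
```

Emit:
carry_out(increments=[[[0,0,-0.03,0,0,0],[0,0,-0.1,0,0,0],[0,0,-0.19,0,0,0],[0,0,-0.25,0,0,0],[0,0,-0.25,0,0,0]]])

```text
clock: 44.02
tcp_pos: [0.4046, -0.3229, 0.2462]
orientation: [0.002, 0.807, 0.59, 0.0]
wrist_force: [-0.4, 0.6, -4.1]
finger_gap: 0.0191
grip_force: 69.2
```

```bash
python3 - <<'E'
from h import *
print(pose()[0],mv([.540,.0055,.243],-.309))
E
```

```text
[ 0.40464103 -0.32290657  0.24620404] [0.708, 0.0581, 0.0051, 0.0007, 0.0003, -0.0]
```

Emit:
carry_out(increments=[[[0.05,0.004,0,0,0,0],[0.13,0.011,0,0,0,0],[0.21,0.018,0,0,0,0],[0.29,0.025,0,0,0,0],[0.37,0.031,0,0,0,0]]])

```text
clock: 44.65
tcp_pos: [0.474, -0.1487, 0.2416]
orientation: [-0.002, 0.808, 0.59, -0.001]
wrist_force: [0.2, -1.0, -3.8]
finger_gap: 0.0195
grip_force: 69.1
```

Emit:
carry_out(increments=[[[0.08,0.007,0,0,0,0],[0.16,0.014,0,0,0,0],[0.24,0.02,0,0,0,0],[0.3,0.025,0,0,0,0],[0.336,0.029,0,0,0,0]]])

```text
clock: 45.28
tcp_pos: [0.5389, 0.0068, 0.2418]
orientation: [-0.001, 0.807, 0.59, -0.001]
wrist_force: [0.2, -0.4, -3.7]
finger_gap: 0.0193
grip_force: 69.1
```

Emit:
carry_out(increments=[[[0,0,0.04,0,0,0],[0,0,0.1,0,0,0],[0,0,0.15,0,0,0],[0,0,0.19,0,0,0],[0,0,0.19,0,0,0]]])

```text
clock: 45.9
tcp_pos: [0.5373, 0.0051, 0.1462]
orientation: [-0.002, 0.808, 0.59, -0.002]
wrist_force: [-0.2, -0.1, -3.4]
finger_gap: 0.0189
grip_force: 69.2
```

Emit:
carry_out(increments=[[[0,0,0,0,0,0],[0,0,0,0,0,0],[0,0,0,0,0,0]]])

```text
clock: 46.28
tcp_pos: [0.54, 0.0051, 0.1496]
orientation: [0.0, 0.808, 0.59, 0.001]
wrist_force: [-0.5, -0.4, -3.6]
finger_gap: 0.0196
grip_force: 69.2
```

```bash
python3 - <<'E'
from h import *
print(pose()[0],mv([.540,.0055,.1298],-.309))
E
```

```text
[0.5399976  0.00512808 0.14957503] [0.0007, -0.0003, 0.0395, 0.0002, -0.0001, -0.0]
```

Emit:
carry_out(increments=[[[0.001,0.001,0.012,0,0,0],[0.001,0.001,0.025,0,0,0],[0.001,0.001,0.034,0,0,0],[0.001,0.001,0.034,0,0,0],[0.001,0.001,0.034,0,0,0]]])

```text
clock: 46.9
tcp_pos: [0.5402, 0.0055, 0.1317]
orientation: [-0.0, 0.808, 0.59, 0.0]
wrist_force: [-0.3, 0.5, -3.5]
finger_gap: 0.0187
grip_force: 69.2
```

Emit:
carry_out(increments=[[[0,0,0.001,0,0,0],[0,0,0.001,0,0,0]]])

```text
clock: 47.15
tcp_pos: [0.5402, 0.0055, 0.1313]
orientation: [0.0, 0.808, 0.59, 0.0]
wrist_force: [0.8, 0.1, -3.4]
finger_gap: 0.0193
grip_force: 69.2
```

Emit:
carry_out(increments=[[[0,0,0.001,0,0,0],[0,0,0.001,0,0,0]]])

```text
clock: 47.4
tcp_pos: [0.5401, 0.0055, 0.1307]
orientation: [-0.0, 0.808, 0.59, 0.0]
wrist_force: [0.7, -0.2, -4.4]
finger_gap: 0.0193
grip_force: 69.2
```

Emit:
carry_out(increments=[[[0,0,0.0015,0,0,0],[0,0,0.0015,0,0,0]]])

```text
clock: 47.65
tcp_pos: [0.5401, 0.0055, 0.1299]
orientation: [-0.0, 0.808, 0.59, -0.0]
wrist_force: [0.2, 0.0, -3.7]
finger_gap: 0.0189
grip_force: 69.2
```

Emit:
carry_out(increments=[[[0,0,0.001,0,0,0],[0,0,0.001,0,0,0]]])

```text
clock: 47.9
tcp_pos: [0.5401, 0.0056, 0.1298]
orientation: [0.0, 0.808, 0.59, 0.0]
wrist_force: [-1.3, -0.1, 0.1]
finger_gap: 0.0194
grip_force: 69.7
```

Emit:
carry_out(increments=[[[0,0,0,0,0,0],[0,0,0,0,0,0],[0,0,0,0,0,0],[0,0,0,0,0,0],[0,0,0,0,0,0]]], jaw=0)

```text
clock: 48.52
tcp_pos: [0.5401, 0.0056, 0.1295]
orientation: [-0.0, 0.808, 0.59, 0.0]
wrist_force: [-0.3, 0.1, 0.3]
finger_gap: 0.0855
grip_force: 0.0
```

Emit:
carry_out(increments=[[[0,0,-0.04,0,0,0],[0,0,-0.12,0,0,0],[0,0,-0.22,0,0,0],[0,0,-0.33,0,0,0],[0,0,-0.43,0,0,0]]])

```text
clock: 49.15
tcp_pos: [0.54, 0.0055, 0.3466]
orientation: [0.0, 0.808, 0.59, 0.0]
wrist_force: [0.9, -0.6, -0.3]
finger_gap: 0.0855
grip_force: 0.0
```

Emit:
carry_out(increments=[[[0.1,0,0,0,0,0],[0.2,0,0,0,0,0],[0.2,0,0,0,0,0],[0.2,0,0,0,0,0],[0.2,0,0,0,0,0]]])

```text
clock: 49.78
tcp_pos: [0.5703, 0.0999, 0.3445]
orientation: [-0.0, 0.808, 0.589, -0.0]
wrist_force: [-0.9, 0.4, 0.2]
finger_gap: 0.0853
grip_force: 0.0
```

```bash
python3 look.py w5; python3 - <<'E'
from circ import *; from pads import pads
t=env.read_camera('top');T=cloud(t);cv2.imwrite('pics/top5.png',cv2.resize(t['frame'],(800,600)))
for P,f in ((np.load('w.npy'),cv2.imread('w.png')),(T,t['frame'])):
    o=pads(P,f)
    for n,a in o.items():
        m=(np.hypot(P[...,0]-a[0],P[...,1]-a[1])<.045)&(P[...,2]>.142)&(P[...,2]<.165);Q=P[m];r=cv2.minAreaRect((Q[:,:2]*1000).astype(np.float32));print(n,m.sum(),r,'off mm',np.round(np.array(r[0])-a*1000,1))
disc(T,.467,.322,.036,.06);disc(T,.668,.034,.036,.06)
E
```

```text
[0.5703 0.0999 0.3445] [[0.305, 0.952, -0.0], [0.952, -0.305, -0.0], [-0.0, -0.0, -1.0]]
red 868 [0.5562 0.0948] rms 0.00117
blue 625 [0.5417 0.0052] rms 0.0012
dist 0.09072835900298334
red 597 ((557.8466796875, 93.44396209716797), (40.40542221069336, 20.337196350097656), 86.70895385742188) off mm [ 1.7 -1.3]
blue 623 ((542.6190795898438, 7.895940780639648), (49.27875518798828, 18.76321029663086), 72.51712036132812) off mm [1.  2.7]
red 297 [0.5548 0.0952] rms 0.0004
blue 308 [0.5397 0.0067] rms 0.00018
dist 0.08970942045771498
red 173 ((555.0574340820312, 92.74365234375), (39.535221099853516, 20.028799057006836), 86.08200073242188) off mm [ 0.2 -2.4]
blue 230 ((539.8659057617188, 6.6522369384765625), (50.03147506713867, 19.92780303955078), 71.89241027832031) off mm [ 0.2 -0.1]
0 [nan nan nan] [0. 0.] 0.0 rect ((0.0, 0.0), (0.0, 0.0), 0.0) pix [nan nan]
261 [0.6663 0.0325 0.0456] [666.6  32.9] 21.9 rect ((666.5532836914062, 32.022796630859375), (42.11288070678711, 41.24497985839844), 0.46696579456329346) pix [168. 242.]circ.py:4: RuntimeWarning: Mean of empty slice.
  (c,rad)=cv2.minEnclosingCircle((Q[:,:2]*1000).astype(np.float32)); print(m.sum(),Q.mean(0).round(4),np.round(c,1),round(rad,1),'rect',cv2.minAreaRect((Q[:,:2]*1000).astype(np.float32)),'pix',np.argwhere(m).mean(0).round())
  ret = um.true_divide(
```

View pics/w5.png

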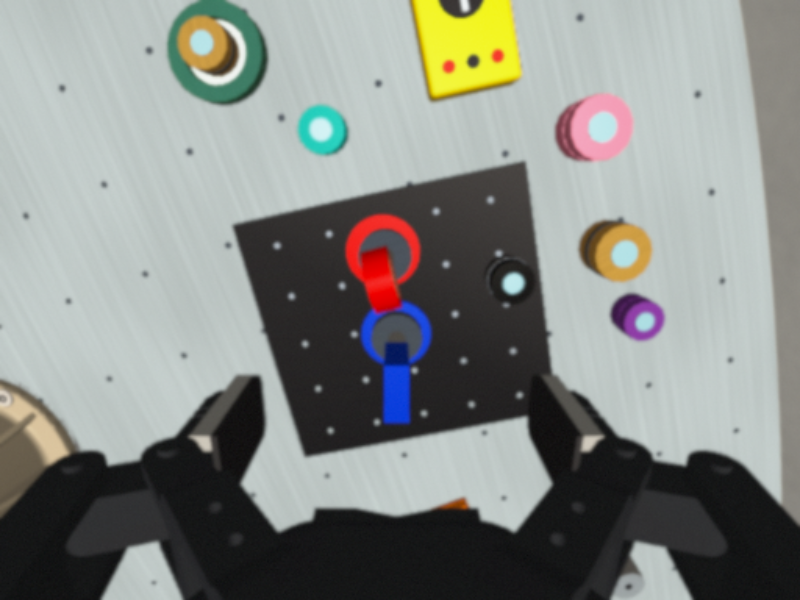

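View pics/top5.png

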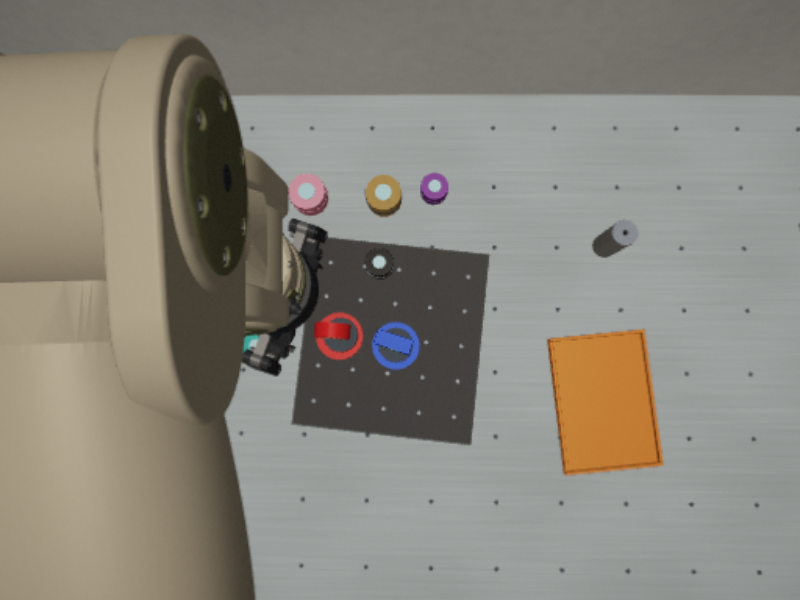

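The wrist picture shows the red filter centred on the red pad (383,252) and the blue filter on the blue pad (396,332). The brass lens is in the green stand at (203,43); the black lens, meter and post haven't moved. Both filters are within 3 mm of their pad centres and the gripper is clear of everything, so I'm handing in.

```bash
python3 -c "
from workcell import env
print(env.hand_in())"
```

```text
the job is handed in; nothing more can be done
None
```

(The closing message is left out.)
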